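# Spray a batch of bisque vases at the glaze station

### The job

Stand every bisque vase waiting on the table upright and wholly on the round metal spray stand, then swing the air lever from closed round to the green tab, squeeze the spray gun's red trigger fully home for about two seconds with all the vases on the stand, let the trigger go, and swing the air lever back to fully closed on the red mark. Then move every vase onto the wooden drying board, standing upright and wholly on it, and leave it there. Set the vases down gently, never squeeze the trigger before the air lever is at the green tab, and leave the jars, tub, mallet and wooden rib where they are.

Things in the scene. Friction and masses are not known exactly. Their poses are not given: they have to be found in the camera images.
- vase_a: loose bisque bud vase, terracotta red, with a thin white band: solid of revolution 88 mm tall, 220 g give or take 30 percent; foot 72 mm across, low wide belly 80 mm across at 12 mm up, shoulder narrowing to a straight round neck 32 mm across from 52 mm up to the rim. Origin at the centre of the underside, z up along the vase. Starts standing on the table at the right (y < 0). May be absent.
- vase_b: loose bisque bud vase, white, with a thin white band: solid of revolution 88 mm tall, 220 g give or take 30 percent; foot 72 mm across, low wide belly 80 mm across at 12 mm up, shoulder narrowing to a straight round neck 32 mm across from 52 mm up to the rim. Origin at the centre of the underside, z up along the vase. Starts standing on the table at the right (y < 0). May be absent.
- vase_c: loose bisque bud vase, cork brown, with a thin white band: solid of revolution 88 mm tall, 220 g give or take 30 percent; foot 72 mm across, low wide belly 80 mm across at 12 mm up, shoulder narrowing to a straight round neck 32 mm across from 52 mm up to the rim. Origin at the centre of the underside, z up along the vase. Starts standing on the table at the right (y < 0). May be absent.
- vase_d: loose bisque bud vase, grey, with a thin white band: solid of revolution 88 mm tall, 220 g give or take 30 percent; foot 72 mm across, low wide belly 80 mm across at 12 mm up, shoulder narrowing to a straight round neck 32 mm across from 52 mm up to the rim. Origin at the centre of the underside, z up along the vase. Starts standing on the table at the right (y < 0). May be absent.
- stand_top (a point): centre of the top face of the fixed, locked round aluminium spray stand: a flat disc 280 mm in diameter, its top 40 mm above the table, with no rim. z up. The disc does not turn.
- stand: the round spray stand itself, fixed; origin on the table under its centre, 40 mm below stand_top.
- board: the drying board itself, fixed; origin on the table under its centre, 30 mm below board_top.
- board_top (a point): centre of the top face of the fixed wooden drying board, 150 mm along its x by 330 mm along its y, flat, its top 30 mm above the table. z up.
- air_lever (a joint): angle of the air lever about its vertical pivot, rad: 0 is fully closed (stop, lever over the red mark on the white dial), growing counter-clockwise seen from above to 1.4 (stop). Stays where it is left; about 1.5 N at the knob moves it.
- setpoint (a joint): angle of the green tab on the dial about the same pivot, same zero and direction as the air lever (rad): the lever is at the tab when both angles are equal. Cannot be moved.
- lever_knob (a point): on the axis of the upright black round knob at the end of the steel air lever, 105 mm from the pivot, at 125 mm above the table. Knob 24 mm in diameter, its top 140 mm above the table; the steel lever bar, 12 mm wide, runs below it with its top at 96 mm. y points outward along the lever from the pivot.
- valve_pivot (a point): on the vertical pivot axis of the air lever, 125 mm above the table, above a grey valve box 110 x 110 mm with a white dial of 164 mm diameter whose top is 76 mm above the table. The red closed mark lies along y of this frame.
- green_tab (a point): top of the green tab, 24 mm wide, 85 mm from the pivot on the dial's edge, 79 mm above the table. y points outward from the pivot.
- grip_mid (a point): inside the fixed blue upright grip of the spray gun, which is clamped upside down with its nozzle along -y of this frame (towards the spray stand). The grip is 26 mm along x, 28 mm along y, and stands up to 210 mm above the table, with a thin brass stub on top to 226 mm; this point lies on the grip's centre line at 185 mm above the table.
- trigger_pad (a point): on the red trigger blade, at 185 mm above the table (its upper end is at 202 mm). The blade is 22 mm wide along x and 8 mm thick, stands upright in front (-y) of the grip, 38 mm from this point to the grip's centre line when released. Grip and blade together measure 56 mm along y from the grip's back to the blade's front when released, about 39 mm when squeezed home.
- trigger (a joint): trigger angle, rad: 0 released, 0.27 squeezed home against its stop. Hinged on x at 122 mm above the table; the upper end swings towards the grip. A spring pushes it back; about 6 N at the pad squeezes it home.
- brush_jar: bystander: blue jar with brushes, 68 mm across, 90 mm tall without and 160 mm with the brushes; origin under its centre.
- glaze_jar: bystander: jar with white cap, 70 mm across, 90 mm tall; origin under its centre.
- wood_rib: bystander: flat dark wooden rib, 100 x 50 x 12 mm, lying between the stand and the robot; origin under its centre.
- slip_tub: bystander: tub with orange cap, 90 mm across, 110 mm tall; origin under its centre.
- mallet: bystander: rubber mallet lying at the left, head 90 x 44 mm, handle 160 mm along -x; origin under the head's centre.
Mind the look-alikes: they are no part of the job. What is shaped like the vase_b but purple is not meant.

How it is judged:
By the outcome, as a careful person would: the job done as asked, in the order asked, and still so for the second after the job is handed in, with the robot touching nothing.
Of vase_a, vase_b, vase_c, vase_d only 2 to 3 are there at a start; the rules pass over those that are not, and their reading is None.
At some moment in a run one of vase_a, vase_b, vase_c, vase_d may be knocked a few centimetres aside while the robot is not near it.
It also fails if it takes over 210 s, if anything falls off the work surface, if the arm or the gripper's body presses on something with over 40 N, if the wrist force passes 120 N, or if a joint passes its speed limit or range.

### The arm

A 6-joint arm with a two-finger parallel gripper is mounted at the origin on the work surface. World frame = base frame: x ahead of the robot, y to its left, z up, the work surface at z = 0. Lengths are in m, angles in rad, forces in N, time in s.
With the tool pointing down it reaches from about 0.25 to 0.775 m from the base axis. Payload 4 kg.
Tool frame: the origin (TCP) lies on the centre line of the jaws, within the pads' length; the fingertips stand robot.tips_ahead ahead of it and the grasp point (between the pads) lies 8 mm behind it (robot.tips_ahead is the distance from the TCP to the fingertips, in m); z points along the fingers, y is the line along which they close (so a half turn about z gives the same grasp; the last joint's range is limited). The gripper opens to 94 mm and grips with 3 to 60 N. Pads are 16 mm wide; open, the fingers measure 119 mm over their backs; the gripper's body (75 mm by 177 mm) begins 78 mm behind the grasp point.
Start: joints at [1.048, 0.087, 1.371, -0, 1.684, -0.103], TCP at [0.224, 0.502, 0.217] pointing down, gripper open.
Joint ranges: [-3.1, 3.1], [-0.76, 2.03], [0.27, 2.55], [-1.08, 4.22], [0.17, 2.65], [-2.57, 2.57]. Speed limits (rad/s): [2.79, 2.79, 3.14, 3.14, 3.14, 3.14].

### API

Orientations are given as [roll, pitch, yaw] about the fixed x, y, z axes, in that order (R = Rz(yaw) Ry(pitch) Rx(roll)).
In Python, from bench import robot, snapshot, close_job, spotter gives the robot as it stands. The module is installed in compiled form; this text tells all that it offers.
- The arm moves only by the tool servo_tool, never from a script. Its argument "commands" is one flat list of numbers, 7 for each row, row after row: the shift along the tool's x, y, z in m, then the turn, a rotation vector about the tool's x, y, z in degrees, then the finger opening in m, from 0 to 0.094. In form: [x, y, z, ax, ay, az, grip, x, y, z, ax, ay, az, grip, ...]. A call has 1 to 10 rows; each row is the pose to reach, as a shift and turn from the pose commanded when the call began, along the tool's axes at that moment; what a row does not reach only later rows make up. A row lasts 1/8 s, in which the tool goes at most 62.5 mm and 10.7 degrees, less where a joint would pass 70% of its speed; a pose out of reach is approached as far as the arm can. A call with a gripper value outside its range is refused whole. The fingers move at their own pace and stop on an object; the grip force is fixed at half the most. Time passes only in rows, so rows that repeat a pose let the fingers close. It gives the time, the measured TCP pose, the force, the opening and the grip force at its end, in the units of the state.
- robot.get_obs(): the state, without advancing time (a new reading comes with each control period).
- snapshot(name): name is "scene" or "top"; returns a dict with "img" (400x640x3 uint8, blue, green, red), "camera_matrix" (3x3 intrinsics, pixels), "k1" (the pictures are not rectified: a ray, as slopes to the right and down, at radius r is drawn at 1 + k1 r^2 times it, then the intrinsics apply), "extrinsics" (4x4, takes a point from camera to world coordinates). Camera axes: x right, y down, z forward; pixel columns grow to the right and rows downward; lengths in m; the calibration is good to about 2 mm. A picture is of the moment at which its call begins. There is no depth.
- close_job(): hands the job in; it is judged then, once.
Trained networks look in a picture, given as the dict that the camera call returned (one of the last four; its "shot" number tells which), for a name from the list of things; names that differ only in an ending like _2 or _b are one class to them, and where a whole thing is asked for, a point or a joint stands for the part that bears it (a point fixed in the world has none). Each returns a list of dicts, best first, with "conf" (0 to 1); they miss things now and then, are a little off and sometimes report something else, mostly with a low value. They report only what shows in the picture. A call takes as long as a camera call. They do not tell look-alikes from the thing itself.
- spotter.trace(name, picture): "region" (400x640 bool, what is visible of it) and "box" ([left, top, width, height] in pixels, round what is visible of it).
The state is a dict: "time": time; "joint_positions": joint angles; "qvel": joint speeds; "joint_torque": joint torques, N m; "tool_pos": TCP position; "ee_rot": TCP orientation; "wrist_force": force on the tool from outside, world axes, zero at the start; "wrist_torque": the same for the moment, N m; "width": finger opening in m; "finger_force": force on a finger pad.
Only numpy, scipy, OpenCV 4.12 (cv2) and the standard library are available. Lean on these libraries where they do the work, as an engineer would, in place of code of your own. Each camera call takes 0.05 s, during which the arm holds its last target. There are 200 camera calls.

## Working session

There is one attempt and no reset: what is moved stays moved. The work goes in short steps, Python scripts to look and compute and a tool call to move; the robot and the scene stay as the last step left them, time stands still between calls to the robot, and variables do not carry over. Pictures are saved under pics/ and viewed, at most 14 in all, crops included, and the job is handed in when it is done.

Besides the shell and the picture viewer there is one more tool, called as name(argument=value, ...) on one line, values as JSON. servo_tool: Moves the arm, as the interface text tells. Its arguments: {"type":"object","properties":{"commands":{"type":"array","items":{"type":"number"}}},"required":["commands"]}

```bash
mkdir -p pics; python3 - <<'E'
from bench import robot, snapshot
import cv2
for n in("scene","top"):
    s=snapshot(n);cv2.imwrite(f"pics/{n}0.png",s["img"]);print(n,s["camera_matrix"],s["k1"],s["extrinsics"])
print(robot.get_obs(),robot.tips_ahead)
E
```

```text
scene [[504.61797194   0.         318.73302426]
 [  0.         504.61797194 198.54962479]
 [  0.           0.           1.        ]] -0.09931043237115501 [[ 0.84265811  0.41269845 -0.34584288  1.14473895]
 [ 0.53828098 -0.66170432  0.52192048 -0.8706855 ]
 [-0.01344996 -0.62596117 -0.77973824  1.490207  ]
 [ 0.          0.          0.          1.        ]]
top [[427.2989829    0.         318.36242359]
 [  0.         427.2989829  195.25891685]
 [  0.           0.           1.        ]] -0.1167905998724292 [[-0.02640617 -0.98991491  0.13918039  0.34163121]
 [-0.99964934  0.0258732  -0.00563763  0.00434116]
 [ 0.00197973 -0.13928045 -0.990251    1.50593231]
 [ 0.          0.          0.          1.        ]]
{'time': 0.1, 'joint_positions': array([ 1.04792116e+00,  8.78911880e-02,  1.37206653e+00,  1.81686683e-05,
        1.68359763e+00, -1.03113163e-01]), 'qvel': array([ 0.0007769 , -0.00142696, -0.00455405, -0.00104174, -0.00227755,
        0.00072572]), 'joint_torque': array([ 2.27085053e-03, -3.41246760e+01, -3.03303730e+01,  7.18639023e-02,
        3.03343800e-02, -7.62442278e-05]), 'tool_pos': array([0.22392329, 0.50184981, 0.21543424]), 'ee_rot': array([-3.13964224e+00, -2.19982288e-04,  2.72183246e+00]), 'wrist_force': array([ 0.04975368,  0.47768438, -0.62780726]), 'wrist_torque': array([ 0.07521531, -0.04825631, -0.00708815]), 'finger_force': 0.0, 'width': 0.0942664453925505} 0.011
```

View pics/scene0.png

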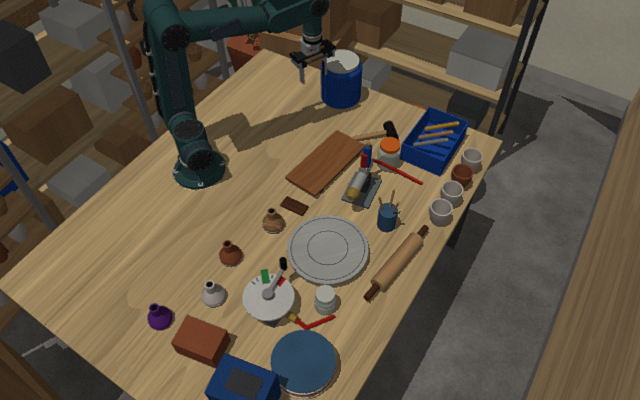

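View pics/top0.png

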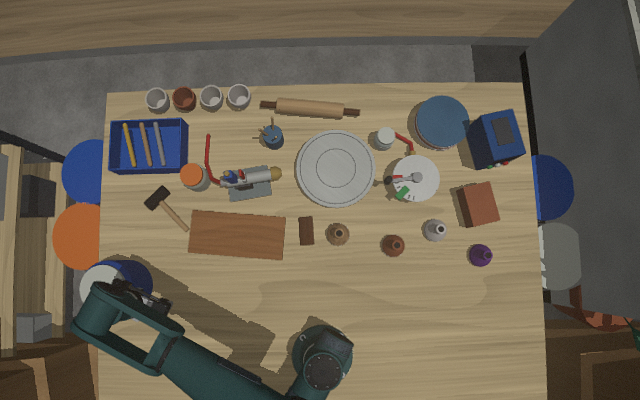

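The scene view shows terracotta (230,253), white (213,292), cork (273,220) and purple (160,316). In the top view they are at (393,244), (433,229), (338,233) and (480,254). Purple is the look-alike, so the targets are vases a, b and c; no grey vase is present. The stand is at (336,168), the board (237,234), the valve (413,178) and the gun (245,178), all in the top view. The pots at the edges and the tray are not part of the job.

```bash
cat > h.py <<'E'
import numpy as np, cv2
from bench import robot, snapshot, spotter
from scipy.optimize import least_squares
def proj(s,P):
    P=np.atleast_2d(P).astype(float);T=np.linalg.inv(s["extrinsics"]);p=P@T[:3,:3].T+T[:3,3]
    u=p[:,:2]/p[:,2:];u=u*(1+s["k1"]*(u**2).sum(1,keepdims=True));K=s["camera_matrix"]
    return u@K[:2,:2].T+K[:2,2]
def unproj(s,px,z):
    K=s["camera_matrix"];d=(np.array(px,float)-K[:2,2])/K[0,0];u=d.copy()
    for _ in range(20):u=d/(1+s["k1"]*(u@u))
    E=s["extrinsics"];v=E[:3,:3]@np.r_[u,1];return E[:3,3]+v*(z-E[2,3])/v[2]
th=np.linspace(0,2*np.pi,49)[:-1]
def ring(r,z):return np.c_[r*np.cos(th),r*np.sin(th),0*th+z]
VASE=np.vstack([ring(.036,0),ring(.04,.012),ring(.016,.052),ring(.016,.088)])
def bb(q):return np.r_[q.min(0),q.max(0)]
def maskof(s,P):
    m=np.zeros((400,640),np.uint8)
    return m
def fit(obs,P,x0,z0=0):
    """obs: list of (snap,box ltwh)"""
    def f(x):
        return np.concatenate([bb(proj(s,P+[x[0],x[1],z0]))-np.array([b[0]-.5,b[1]-.5,b[0]+b[2]-.5,b[1]+b[3]-.5]) for s,b in obs])
    r=least_squares(f,x0,loss="soft_l1");return r.x,np.round(r.fun,1)
def vases(snaps,z0=0,conf=.3):
    """match over cameras: list (xy, mean colour, residual)"""
    D=[]
    for s in snaps:
        L=[]
        for d in spotter.trace("vase_b",s):
            if d["conf"]<conf: continue
            b=d["box"];x,r=fit([(s,b)],VASE,unproj(s,(b[0]+b[2]/2,b[1]+b[3]/2),z0+.04)[:2],z0)
            L.append((x,b,s["img"][d["region"]].mean(0).round(),round(d["conf"],2),r))
        D.append(L)
    out=[]
    for a in D[0]:
        for b in (D[1] if len(D)>1 else []):
            if np.hypot(*(a[0]-b[0]))<.025:
                x,r=fit([(snaps[0],a[1]),(snaps[1],b[1])],VASE,a[0],z0);out.append((x.round(4),a[2],b[3],r))
    return out,D
E
python3 - <<'E'
from h import *
S=[snapshot("scene"),snapshot("top")]
out,D=vases(S)
for o in out:print(*o)
print([[ (d[0].round(3),d[3]) for d in L] for L in D])
for n in("stand","board","air_lever","setpoint","lever_knob","grip_mid","trigger","valve_pivot","brush_jar","glaze_jar","wood_rib","slip_tub"):
    for s,c in zip(S,"st"):
        d=spotter.trace(n,s)
        print(n,c,[(e["box"],round(e["conf"],2)) for e in d[:2]])
t=[]
for s,(cx,cy,w) in [(S[0],(268,290,80)),(S[1],(410,175,80)),(S[0],(362,180,80)),(S[1],(248,178,80))]:
    h=w*3//4;t.append(cv2.resize(s["img"][cy-h//2:cy+h//2,cx-w//2:cx+w//2],(400,300),interpolation=cv2.INTER_CUBIC))
cv2.imwrite("pics/c1.png",np.vstack([np.hstack(t[:2]),np.hstack(t[2:])]))
t=[]
for s,(cx,cy) in [(S[0],(235,260)),(S[1],(400,240))]:
    t.append(cv2.resize(s["img"][cy-75:cy+75,cx-100:cx+100],(400,300),interpolation=cv2.INTER_CUBIC))
cv2.imwrite("pics/c2.png",np.hstack(t))
E
```

```text
[ 0.3281 -0.5657] [66. 25. 53.] 0.62 [-0.5 -0.3  4.   0.6 -0.9 -0.4  1.7  1.9]
[ 0.4166 -0.0703] [46. 68. 90.] 0.81 [-1.2  3.3  0.9 -1.1  0.7 -0.4 -1.1  0.4]
[ 0.3625 -0.2591] [30. 45. 78.] 0.64 [ 0.1 -0.8  0.5  0.3  1.6  0.5 -0.3 -0.2]
[ 0.4149 -0.4092] [ 98. 104. 111.] 0.75 [-0.9 -0.5  0.6  2.3 -0.5 -1.2 -0.1  3.2]
[[(array([ 0.323, -0.569]), 0.98), (array([ 0.414, -0.066]), 0.88), (array([0.434, 0.024]), 0.63), (array([ 0.362, -0.26 ]), 0.59), (array([ 0.413, -0.406]), 0.58)], [(array([ 0.417, -0.071]), 0.81), (array([ 0.419, -0.41 ]), 0.75), (array([ 0.363, -0.257]), 0.64), (array([ 0.331, -0.564]), 0.62)]]
stand s [([284.3, 215.7, 84.2, 73.7], 0.67)]
stand t [([296.5, 130.3, 80.7, 77.3], 0.73)]
board s [([284.5, 133.2, 78.8, 59.3], 0.85), ([285.9, 217.2, 84.9, 68.7], 0.64)]
board t [([241.4, 171.0, 2.8, 6.6], 0.3)]
air_lever s [([263.4, 257.8, 21.9, 46.5], 0.52)]
air_lever t [([383.5, 170.9, 37.2, 17.8], 0.47)]
setpoint s [([261.3, 269.6, 9.4, 15.6], 0.55)]
setpoint t [([187.9, 211.2, 96.5, 47.5], 0.62)]
lever_knob s [([359.6, 158.8, 10.5, 9.1], 0.5), ([263.5, 259.2, 22.6, 43.3]
[... 253 characters left out ...]
4.0, 132.5, 77.7, 66.6], 0.52)]
valve_pivot s [([242.3, 258.2, 94.9, 71.3], 0.77)]
valve_pivot t [([381.9, 133.0, 55.7, 67.9], 0.77), ([141.3, 185.9, 44.3, 44.2], 0.68)]
brush_jar s [([373.7, 199.7, 21.9, 32.2], 0.75)]
brush_jar t [([254.8, 120.2, 27.0, 30.0], 0.71), ([384.9, 234.2, 19.2, 21.9], 0.57)]
glaze_jar s [([313.7, 286.2, 22.9, 30.2], 0.77), ([359.0, 156.7, 7.7, 11.5], 0.28)]
glaze_jar t [([383.4, 171.5, 38.4, 12.2], 0.73), ([377.3, 126.3, 21.2, 25.0], 0.58)]
wood_rib s [([279.3, 197.0, 28.6, 17.5], 0.71)]
wood_rib t [([294.3, 128.1, 78.7, 79.4], 0.74), ([296.9, 216.8, 15.0, 29.3], 0.66)]
slip_tub s [([378.2, 140.2, 21.0, 31.2], 0.65)]
slip_tub t [([176.5, 159.5, 37.2, 31.0], 0.77)]
```

View pics/c1.png

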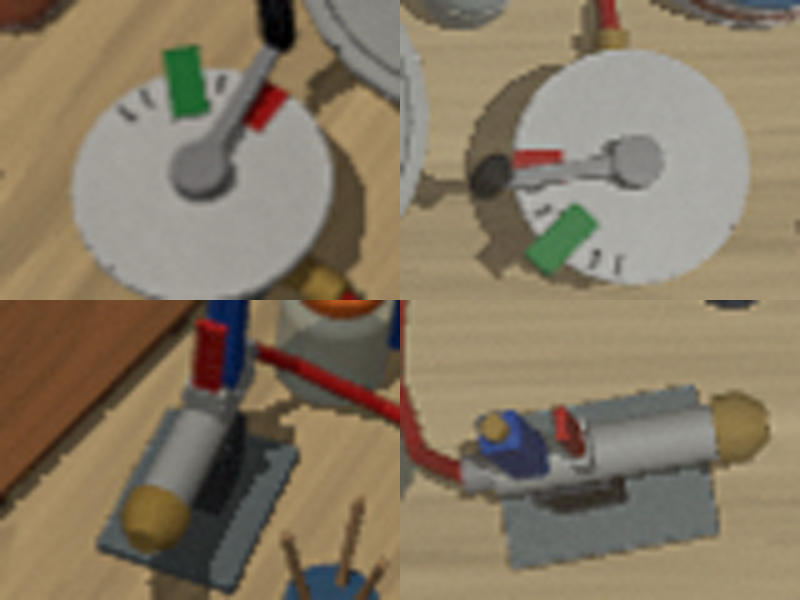

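View pics/c2.png

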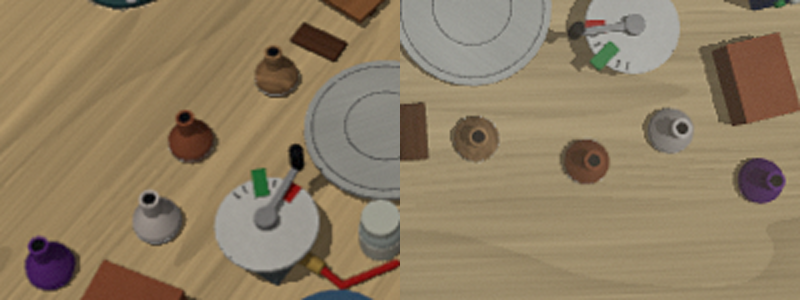

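```bash
cat >> h.py <<'E'
def seg(s,lo,hi,win):
    """largest blob in HSV range inside window x0,y0,x1,y1"""
    m=cv2.inRange(cv2.cvtColor(s["img"],cv2.COLOR_BGR2HSV),np.array(lo),np.array(hi));w=np.zeros_like(m);w[win[1]:win[3],win[0]:win[2]]=1
    n,l,st,c=cv2.connectedComponentsWithStats(m*w)
    if n<2:return None,None,None
    i=1+st[1:,4].argmax();return (l==i),c[i],st[i]
E
python3 - <<'E'
from h import *
S=[snapshot("scene"),snapshot("top")]
st=[(284.3,215.7,84.2,73.7),(296.5,130.3,80.7,77.3)]
for o in ([0],[1],[0,1]):
    # gray disc via hull of low-sat
    print("stand net",fit([(S[i],st[i]) for i in o],ring(.14,.04),[.6,0]))
W=[[(235,255,305,330),(380,150,445,205)],[(275,125,370,200),(180,200,295,265)]]
for i,s in enumerate(S):
    m,c,b=seg(s,(0,0,110),(180,40,255),W[0][i]);print("dialblob",b)
    pts=np.argwhere(m)[:,::-1];h=cv2.convexHull(pts.astype(np.float32))[:,0]
    w=np.array([unproj(s,p,.076)[:2] for p in h])
    r=least_squares(lambda x:np.hypot(w[:,0]-x[0],w[:,1]-x[1])-.082,w.mean(0),loss="soft_l1",f_scale=.002);print("dial",r.x.round(4),np.round(1000*r.fun,0))
    pv=r.x
    for nm,lo,hi,z in(("green",(45,90,30),(85,255,255),.079),("red",(0,150,80),(6,255,255),.077),("knob",(0,0,0),(180,120,45),.125)):
        ww=(W[0][i][0],W[0][i][1]-2,W[0][i][2],min(W[0][i][3],300)) if nm!="red" else [(255,270,295,300),(395,160,425,190)][i]
        m,c,b=seg(s,lo,hi,ww)
        if c is None: print(nm,None);continue
        p=unproj(s,c,z)[:2];d=p-pv;print(nm,b,p.round(4),"r",np.hypot(*d).round(4),"ang",np.degrees(np.arctan2(d[1],d[0])).round(1))
    m,c,b=seg(s,(4,90,40),(14,255,255),W[1][i]);print("board",b,unproj(s,c,.03)[:2].round(4))
    q=cv2.convexHull(np.argwhere(m)[:,::-1].astype(np.float32));q=cv2.approxPolyDP(q,6,True)[:,0]
    q=np.array([unproj(s,p,.03)[:2] for p in q]);print(q.round(3).tolist())
    g=[(355,138,378,168),(215,165,245,190)][i]
    m,c,b=seg(s,(105,120,30),(130,255,255),g);print("blue",b,c.round(1));np.save(f"b{i}",m)
    m,c,b=seg(s,(0,150,60),(8,255,255),[(355,138,369,168),(233,165,253,190)][i]);print("trig",b,c.round(1))
    m,c,b=seg(s,(15,90,60),(30,255,255),[(355,130,378,150),(225,165,240,180)][i]);print("stub",b,c if c is None else c.round(1))
hs=[cv2.resize(S[0]["img"][130:190,335:415],(800,600),interpolation=cv2.INTER_CUBIC)];cv2.imwrite("pics/c3.png",hs[0])
E
```

```text
stand net (array([ 0.6462665 , -0.08162982]), array([ 1. ,  3.2, -0.9, -1. ]))
stand net (array([ 0.64283403, -0.06974385]), array([ 0.4, -0.5, -0.4,  0.5]))
stand net (array([ 0.64249363, -0.0713304 ]), array([ 1.8,  0.8, -0.4, -3.9,  0.9, -0.5,  0. ,  0.6]))
dialblob [ 242  270   53   51 1713]
dial [ 0.5931 -0.3372] [-0. -1. -1. -1. -1. -1. -0. -0.  0.  1. -0.  0.  1.  1.  0. -0. -1. -0.
 -1. -0. -0. -0. -1. -1. -2. 17. 20. -1. -1. -0.]
green [261 269   9  14  93] [ 0.5425 -0.2853] r 0.0725 ang 134.3
red [277 277   8   9  30] [ 0.5967 -0.2729] r 0.0645 ang 86.8
knob [280 257   7  13  54] [ 0.5833 -0.2356] r 0.1021 ang 95.5
board [ 286  130   79   67 2412] [0.4202 0.2727]
[[0.503, 0.439], [0.479, 0.11], [0.336, 0.125], [0.361, 0.454]]
blue [364 145   8  23 100] [367.8 154.6]
trig [361 154   5  14  64] [363.  160.8]
stub [355 130  23  20 347] [367.4 137.4]
dialblob [ 392  155   48   47 1612]
dial [ 0.5945 -0.3383] [ 1.  1.  0. -0. -1. -1. -1. -0. -0. -0. -0. -1.  0.  1.  0.  1. -0. -0.
 -1. -1. -0. -1.  0. -0. -0.  0.  0.]
green [396 186  13  14  90] [ 0.5449 -0.2868] r 0.0715 ang 133.9
red [395 175   7   3  15] [ 0.6032 -0.2768] r 0.0622 ang 82.0
knob [384 180   1   1   1] [ 0.5808 -0.2208] r 0.1184 ang 96.7
board [ 188  210   98   50 3484] [0.4203 0.2819]
[[0.473, 0.114], [0.332, 0.13], [0.366, 0.453], [0.508, 0.437]]
blue [224 170   9   9  30] [229.  174.9]
trig [239 170   6   9  31] [241.1 173.8]
stub [225 171   4   5  19] [226.4 173.1]
```

View pics/c3.png

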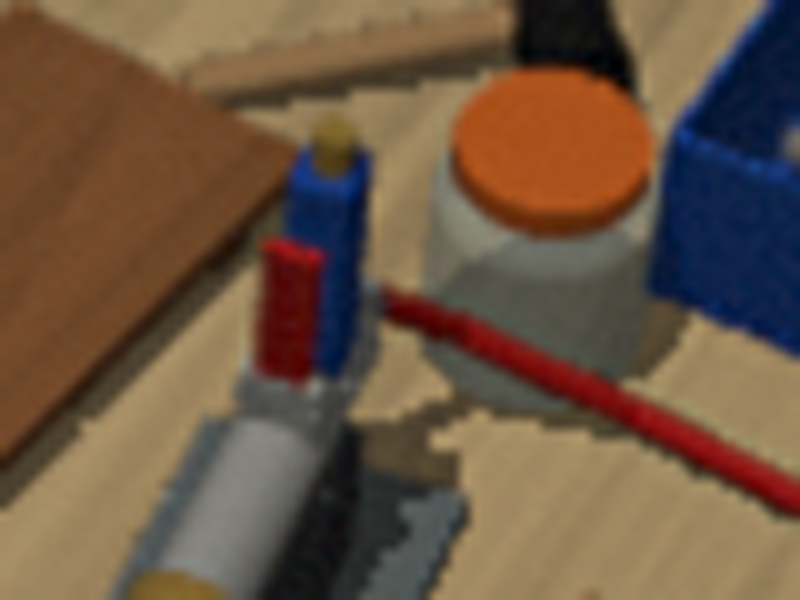

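The crop shows the grip top at about (368,147), the stub at (368,142) and the top edge of the trigger at (364,155), all in scene pixels. The earlier crop confirms the white, terracotta and cork vases as targets and the purple one as the look-alike. The dial's pivot is at about (0.594,-0.338). The green tab is at about 134° and the knob at about 95°.

```bash
python3 - <<'E'
from h import *
S=[snapshot("scene"),snapshot("top")]
for s,p in((S[0],(368.4,142.2)),(S[1],(226.8,173.3))):print("stub",unproj(s,p,.226))
for s,p in((S[0],(364.4,154.7)),(S[1],(241,171.0))):print("trig top",unproj(s,p,.202))
for p in((269.6,174.2),(224,183),(276,173.4)):print("barrel",unproj(S[1],p,.09))
for p in((350.5,182),(362,174)):print("barrel s",unproj(S[0],p,.09))
# fit knob cylinder
K=np.vstack([ring(.012,.11),ring(.012,.14)])
for s,w in((S[0],(270,250,292,280)),(S[1],(376,170,396,188))):
    m,c,b=seg(s,(0,0,0),(180,255,55),w);print(b,c)
    print(unproj(s,c,.122)[:2])
# stand by seg
for s,w in((S[0],(275,205,380,295)),(S[1],(290,122,380,212))):
    m,c,b=seg(s,(0,0,60),(180,45,255),w);h=cv2.convexHull(np.argwhere(m)[:,::-1].astype(np.float32))[:,0]
    q=np.array([unproj(s,p,.04)[:2] for p in h])
    r=least_squares(lambda x:np.hypot(q[:,0]-x[0],q[:,1]-x[1])-.14,q.mean(0),loss="soft_l1",f_scale=.002);print("stand",r.x.round(4),np.round(1000*r.fun,0))
E
```

```text
stub [0.59548748 0.28339398 0.226     ]
stub [0.59675997 0.27564808 0.226     ]
trig top [0.6032277  0.24343123 0.202     ]
trig top [0.60757554 0.23608166 0.202     ]
barrel [0.61669066 0.15890414 0.09      ]
barrel [0.59077704 0.31384658 0.09      ]
barrel [0.61884721 0.13723066 0.09      ]
barrel s [0.58043314 0.19328967 0.09      ]
barrel s [0.5968689  0.24950506 0.09      ]
[280 257   7  13  76] [282.97368421 263.28947368]
[ 0.58325373 -0.23596451]
[384 176   7   8  27] [386.59259259 180.        ]
[ 0.58107513 -0.22987294]
stand [ 0.643  -0.0666] [-1. -1. -0. -0. -0. -0. 38. 40.  1. -2. -1. -1. -1. -1. -1. -1. -1. -0.
 -0.  1. -0.  0.  0.  1.  2.  1.  1.  0. -1. -1. -2. -0. -1.]
stand [ 0.6436 -0.0663] [-0. -0. -0. -0. -1. -1. -0. -1. -0. -1. -1. -0. -0. -1. -0. -1.  0. -0.
 -1. -1. -1. -1. -1. -0. -0.  0. -1. -1. -1. -0. -0. -1. -0. -1. -1. -1.
 -1. -1. -0. -1.]
```

servo_tool(commands=[0, 0, -0.08, 0, 0, 10, 0.094, 0, 0, -0.1, 0, 0, 20, 0.094, 0, 0, -0.1, 0, 0, 30, 0.094, 0, 0, -0.1, 0, 0, 40, 0.094, 0, 0, -0.1, 0, 0, 50, 0.094, 0, 0, -0.1, 0, 0, 60, 0.094, 0, 0, -0.1, 0, 0, 65.95, 0.094, 0, 0, -0.1, 0, 0, 65.95, 0.094])

```text
time: 2.7
tool_pos: [0.2242, 0.5022, 0.3165]
ee_rot: [3.142, -0.0, 1.572]
wrist_force: [0.3, -0.3, 0.9]
width: 0.0939
finger_force: 0.0
```

servo_tool(commands=[-0.06, 0.02, 0.02, 0, 0, 0, 0.094, -0.12, 0.04, 0.04, 0, 0, 0, 0.094, -0.18, 0.06, 0.06, 0, 0, 0, 0.094, -0.24, 0.08, 0.08, 0, 0, 0, 0.094, -0.3, 0.1, 0.1, 0, 0, 0, 0.094, -0.36, 0.12, 0.12, 0, 0, 0, 0.094, -0.42, 0.14, 0.13, 0, 0, 0, 0.094, -0.48, 0.16, 0.13, 0, 0, 0, 0.094, -0.53, 0.18, 0.13, 0, 0, 0, 0.094, -0.572, 0.1925, 0.13, 0, 0, 0, 0.094])

```text
time: 3.95
tool_pos: [0.417, -0.0719, 0.1867]
ee_rot: [3.14, -0.0, 1.572]
wrist_force: [0.8, 0.2, -0.9]
width: 0.0938
finger_force: 0.0
```

```bash
python3 - <<'E'
from h import *
S=[snapshot("scene"),snapshot("top")]
out,D=vases(S)
for o in out:print(*o)
print([[ (d[0].round(3),d[3]) for d in L] for L in D])
print(robot.get_obs()["tool_pos"])
E
```

```text
[ 0.3221 -0.5742] [70. 28. 57.] 0.78 [ 1.8  3.3  0.8 -0.5  1.6  0.5 -0.1  4.1]
[ 0.3655 -0.257 ] [32. 47. 82.] 0.58 [-0.9 -1.7  1.4  1.2 -1.3 -1.   2.6  1.2]
[ 0.4147 -0.4057] [100. 108. 116.] 0.66 [ 0.2 -0.9 -0.5  0.6  2.8 -1.3 -3.9  0.6]
[ 0.4142 -0.0626] [49. 72. 95.] 0.61 [-0.6  1.2  0.8 -4.  -1.4 -7.7 12.1  2.9]
[[(array([ 0.315, -0.573]), 0.97), (array([ 0.365, -0.258]), 0.96), (array([ 0.415, -0.406]), 0.95), (array([ 0.418, -0.068]), 0.88)], [(array([ 0.33 , -0.572]), 0.78), (array([ 0.414, -0.407]), 0.66), (array([ 0.411, -0.045]), 0.61), (array([ 0.366, -0.255]), 0.58)]]
[ 0.41647866 -0.07035556  0.1862434 ]
```

servo_tool(commands=[0, 0, 0.06, 0, 0, 0, 0.094, 0, 0, 0.1, 0, 0, 0, 0.094, 0, 0, 0.12, 0, 0, 0, 0.094, 0, 0, 0.12, 0, 0, 0, 0.094, 0, 0, 0.12, 0, 0, 0, 0.02, 0, 0, 0.12, 0, 0, 0, 0.02, 0, 0, 0.12, 0, 0, 0, 0.02, 0, 0, 0.12, 0, 0, 0, 0.02, 0, 0, 0.12, 0, 0, 0, 0.02, 0, 0, 0.12, 0, 0, 0, 0.02])

```text
time: 5.4
tool_pos: [0.4166, -0.0698, 0.0665]
ee_rot: [-3.142, -0.0, 1.571]
wrist_force: [-0.1, 0.3, -0.2]
width: 0.0376
finger_force: 0.1
```

servo_tool(commands=[0, 0, 0, 0, 0, 0, 0.02, 0, 0, 0, 0, 0, 0, 0.02, 0, 0, -0.03, 0, 0, 0, 0.02, 0, 0, -0.08, 0, 0, 0, 0.02, 0.02, 0.05, -0.1, 0, 0, 0, 0.02, 0.04, 0.1, -0.1, 0, 0, 0, 0.02, 0.06, 0.15, -0.1, 0, 0, 0, 0.02, 0.075, 0.2, -0.1, 0, 0, 0, 0.02, 0.083, 0.226, -0.1, 0, 0, 0, 0.02, 0.083, 0.226, -0.08, 0, 0, 0, 0.02])

```text
time: 6.65
tool_pos: [0.6456, 0.0142, 0.1464]
ee_rot: [3.138, -0.0, 1.572]
wrist_force: [0.2, -0.4, -1.9]
width: 0.0318
finger_force: 29.9
```

servo_tool(commands=[0, 0, 0.025, 0, 0, 0, 0.02, 0, 0, 0.034, 0, 0, 0, 0.02, 0, 0, 0.037, 0, 0, 0, 0.02, 0, 0, 0.039, 0, 0, 0, 0.02, 0, 0, 0.04, 0, 0, 0, 0.02, 0, 0, 0.04, 0, 0, 0, 0.02, 0, 0, 0.04, 0, 0, 0, 0.02])

```text
time: 7.52
tool_pos: [0.6429, 0.0132, 0.107]
ee_rot: [3.141, -0.0, 1.571]
wrist_force: [0.3, -0.5, -1.6]
width: 0.0317
finger_force: 29.9
```

servo_tool(commands=[0, 0, 0.001, 0, 0, 0, 0.02, 0, 0, 0.001, 0, 0, 0, 0.05, 0, 0, 0.001, 0, 0, 0, 0.07, 0, 0, 0.001, 0, 0, 0, 0.07, 0, 0, -0.05, 0, 0, 0, 0.07, 0, 0, -0.1, 0, 0, 0, 0.08, -0.05, -0.05, -0.1, 0, 0, 0, 0.094, -0.09, -0.09, -0.1, 0, 0, 0, 0.094, -0.13, -0.13, -0.1, 0, 0, 0, 0.094, -0.17, -0.17, -0.1, 0, 0, 0, 0.094])

```text
time: 8.78
tool_pos: [0.4712, -0.1579, 0.2068]
ee_rot: [3.141, 0.001, 1.571]
wrist_force: [0.1, -1.4, 0.9]
width: 0.094
finger_force: 0.0
```

```bash
cat > look.py <<'E'
from h import *
import sys
z0=float(sys.argv[1]) if len(sys.argv)>1 else 0
S=[snapshot("scene"),snapshot("top")]
o=robot.get_obs()
print(o["time"],o["tool_pos"].round(4))
for z in {0,z0}:
    out,D=vases(S,z)
    for x in out:print("z",z,x[0],x[1],x[2],x[3])
if len(sys.argv)>2: cv2.imwrite(f"pics/{sys.argv[2]}.png",np.vstack([S[0]["img"][90:390,0:640],S[1]["img"][90:290]]) [:, :])
E
python3 look.py .04
```

```text
8.875 [ 0.4698 -0.1599  0.2071]
z 0 [ 0.3308 -0.5723] [69. 30. 58.] 0.88 [ 5.3  2.5 -0.4 -1.8  0.3 -0.2  0.2  0.9]
z 0.04 [0.6451 0.0201] [52. 74. 97.] 0.89 [-0.6 -0.5  0.3 -0.1  0.9 -0.6 -0.5  0.1]
```

servo_tool(commands=[-0.05, -0.055, 0, 0, 0, 0, 0.094, -0.1, -0.109, 0.02, 0, 0, 0, 0.094, -0.1, -0.109, 0.07, 0, 0, 0, 0.094, -0.1, -0.109, 0.12, 0, 0, 0, 0.094, -0.1, -0.109, 0.14, 0, 0, 0, 0.094, -0.1, -0.109, 0.14, 0, 0, 0, 0.06, -0.1, -0.109, 0.14, 0, 0, 0, 0.02, -0.1, -0.109, 0.14, 0, 0, 0, 0.02, -0.1, -0.109, 0.14, 0, 0, 0, 0.02, -0.1, -0.109, 0.14, 0, 0, 0, 0.02])

```text
time: 10.32
tool_pos: [0.3639, -0.2569, 0.067]
ee_rot: [3.141, 0.001, 1.571]
wrist_force: [-0.1, -0.1, 0.4]
width: 0.0472
finger_force: 0.0
```

servo_tool(commands=[0, 0, 0, 0, 0, 0, 0.02, 0, 0, 0, 0, 0, 0, 0.02, 0, 0, 0, 0, 0, 0, 0.02, 0, 0, -0.03, 0, 0, 0, 0.02, 0, 0, -0.08, 0, 0, 0, 0.02, 0.035, 0.05, -0.1, 0, 0, 0, 0.02, 0.075, 0.1, -0.1, 0, 0, 0, 0.02, 0.11, 0.15, -0.1, 0, 0, 0, 0.02, 0.14, 0.195, -0.09, 0, 0, 0, 0.02, 0.15, 0.209, -0.08, 0, 0, 0, 0.02])

```text
time: 11.58
tool_pos: [0.5728, -0.1048, 0.1436]
ee_rot: [-3.136, -0.001, 1.574]
wrist_force: [-0.2, -0.7, -2.2]
width: 0.0314
finger_force: 30.0
```

servo_tool(commands=[0, 0, 0, 0, 0, 0, 0.02, 0, 0, 0.025, 0, 0, 0, 0.02, 0, 0, 0.034, 0, 0, 0, 0.02, 0, 0, 0.037, 0, 0, 0, 0.02, 0, 0, 0.039, 0, 0, 0, 0.02, 0, 0, 0.04, 0, 0, 0, 0.02, 0, 0, 0.041, 0, 0, 0, 0.02, 0, 0, 0.041, 0, 0, 0, 0.02])

```text
time: 12.58
tool_pos: [0.5731, -0.1069, 0.1073]
ee_rot: [3.14, 0.001, 1.571]
wrist_force: [-2.6, 1.0, 5.2]
width: 0.0315
finger_force: 30.0
```

servo_tool(commands=[0, 0, 0, 0, 0, 0, 0.05, 0, 0, 0, 0, 0, 0, 0.07, 0, 0, 0, 0, 0, 0, 0.07, 0, 0, -0.05, 0, 0, 0, 0.07, 0, 0, -0.11, 0, 0, 0, 0.08, 0, -0.06, -0.14, 0, 0, 0, 0.094, -0.02, -0.11, -0.14, 0, 0, 0, 0.094, -0.05, -0.158, -0.14, 0, 0, 0, 0.094, -0.1, -0.158, -0.14, 0, 0, 0, 0.094, -0.1, -0.158, -0.14, 0, 0, 0, 0.094])

```text
time: 13.82
tool_pos: [0.4138, -0.209, 0.2451]
ee_rot: [-3.141, 0.0, 1.566]
wrist_force: [1.1, 0.6, 0.7]
width: 0.0939
finger_force: 0.0
```

```bash
python3 look.py .04
```

```text
13.925 [ 0.4146 -0.2068  0.2453]
z 0.04 [ 0.5664 -0.1067] [35. 50. 85.] 0.81 [-0.7 -0.7  1.4  1.9 -1.8 -0.7  1.2  2.3]
z 0.04 [0.6457 0.0156] [50. 72. 95.] 0.96 [-1.4 -1.5  0.8  0.1  3.3  0.1 -0.7 -0.7]
```

```bash
sed -i 's/^    for x in out:.*/&\n    print("single",z,[[(d[0].round(3).tolist(),d[2].tolist(),d[3]) for d in L] for L in D])/' look.py; python3 look.py 0
```

```text
14.225 [ 0.415  -0.206   0.2455]
z 0 [ 0.3308 -0.5688] [69. 29. 57.] 0.98 [ 4.1  1.9  0.3 -0.7 -0.2  2.4  2.7  0.2]
single 0 [[([0.411, -0.407], [102.0, 109.0, 116.0], 0.95), ([0.324, -0.571], [69.0, 29.0, 57.0], 0.85), ([0.549, -0.089], [33.0, 48.0, 84.0], 0.78), ([0.627, 0.047], [51.0, 73.0, 96.0], 0.65), ([0.552, -0.245], [79.0, 82.0, 85.0], 0.54)], [([0.336, -0.564], [76.0, 53.0, 74.0], 0.98), ([0.654, 0.017], [73.0, 94.0, 112.0], 0.82), ([0.575, -0.117], [56.0, 70.0, 98.0], 0.74)]]
```

servo_tool(commands=[-0.06, 0, 0.03, 0, 0, 0, 0.094, -0.12, 0, 0.05, 0, 0, 0, 0.094, -0.18, 0, 0.08, 0, 0, 0, 0.094, -0.2, 0, 0.12, 0, 0, 0, 0.094, -0.2, 0, 0.16, 0, 0, 0, 0.094, -0.2, 0, 0.179, 0, 0, 0, 0.094, -0.2, 0, 0.179, 0, 0, 0, 0.06, -0.2, 0, 0.179, 0, 0, 0, 0.02, -0.2, 0, 0.179, 0, 0, 0, 0.02, -0.2, 0, 0.179, 0, 0, 0, 0.02])

```text
time: 15.58
tool_pos: [0.4153, -0.4072, 0.068]
ee_rot: [3.14, 0.002, 1.571]
wrist_force: [-0.0, 0.6, 0.2]
width: 0.0573
finger_force: 0.0
```

servo_tool(commands=[0, 0, 0, 0, 0, 0, 0.02, 0, 0, 0, 0, 0, 0, 0.02, 0, 0, 0, 0, 0, 0, 0.02, 0, 0, -0.03, 0, 0, 0, 0.02, 0, 0, -0.08, 0, 0, 0, 0.02, 0, 0, -0.14, 0, 0, 0, 0.02, 0, 0, -0.19, 0, 0, 0, 0.02, 0.035, 0.035, -0.19, 0, 0, 0, 0.02, 0.07, 0.07, -0.19, 0, 0, 0, 0.02, 0.11, 0.11, -0.19, 0, 0, 0, 0.02])

```text
time: 16.82
tool_pos: [0.5246, -0.2961, 0.2551]
ee_rot: [-3.139, -0.001, 1.569]
wrist_force: [1.2, -0.6, -2.5]
width: 0.0317
finger_force: 30.0
```

servo_tool(commands=[0.035, 0.035, 0, 0, 0, 0, 0.02, 0.075, 0.075, 0, 0, 0, 0, 0.02, 0.115, 0.115, 0, 0, 0, 0, 0.02, 0.15, 0.15, 0, 0, 0, 0, 0.02, 0.18, 0.18, 0, 0, 0, 0, 0.02, 0.19, 0.19, 0, 0, 0, 0, 0.02, 0.19, 0.19, 0.05, 0, 0, 0, 0.02, 0.19, 0.19, 0.1, 0, 0, 0, 0.02, 0.19, 0.19, 0.13, 0, 0, 0, 0.02, 0.19, 0.19, 0.135, 0, 0, 0, 0.02])

```text
time: 18.08
tool_pos: [0.7117, -0.1073, 0.1166]
ee_rot: [-3.132, -0.001, 1.57]
wrist_force: [-1.5, -0.5, -2.0]
width: 0.0314
finger_force: 30.0
```

servo_tool(commands=[0, 0, 0, 0, 0, 0, 0.02, 0, 0, 0.004, 0, 0, 0, 0.02, 0, 0, 0.008, 0, 0, 0, 0.02, 0, 0, 0.011, 0, 0, 0, 0.02, 0, 0, 0.013, 0, 0, 0, 0.02, 0, 0, 0.014, 0, 0, 0, 0.02, 0, 0, 0.0145, 0, 0, 0, 0.02, 0, 0, 0.0145, 0, 0, 0, 0.02])

```text
time: 19.08
tool_pos: [0.7147, -0.1067, 0.107]
ee_rot: [3.141, -0.0, 1.571]
wrist_force: [-0.6, 0.1, -2.4]
width: 0.0314
finger_force: 30.0
```

servo_tool(commands=[0, 0, 0.001, 0, 0, 0, 0.02, 0, 0, 0.001, 0, 0, 0, 0.05, 0, 0, 0.001, 0, 0, 0, 0.07, 0, 0, 0.001, 0, 0, 0, 0.07, 0, 0, -0.05, 0, 0, 0, 0.07, 0, 0, -0.11, 0, 0, 0, 0.08, 0, -0.06, -0.14, 0, 0, 0, 0.06, 0, -0.12, -0.14, 0, 0, 0, 0.06, 0, -0.18, -0.14, 0, 0, 0, 0.06, 0, -0.24, -0.14, 0, 0, 0, 0.06])

```text
time: 20.32
tool_pos: [0.4727, -0.1067, 0.2474]
ee_rot: [3.14, 0.001, 1.571]
wrist_force: [-0.5, -0.6, 1.8]
width: 0.0601
finger_force: 0.0
```

servo_tool(commands=[0, -0.06, 0, 0, 0, 0, 0.06, 0, -0.1, 0, 0, 0, 0, 0.06])

```text
time: 20.58
tool_pos: [0.3725, -0.1065, 0.2475]
ee_rot: [3.14, 0.001, 1.571]
wrist_force: [0.1, -0.2, -0.1]
width: 0.0601
finger_force: 0.0
```

```bash
python3 look.py .04; cat > lever.py <<'E'
from h import *
import sys
pv=np.array([.594,-.338]);best=[]
S=[snapshot("scene"),snapshot("top")]
# model-based: dark pixels of knob, scan angle and score overlap of projected knob cylinder
K=np.vstack([ring(.012,.108),ring(.012,.14)])
res=[]
for s in S:
    m=cv2.inRange(cv2.cvtColor(s["img"],cv2.COLOR_BGR2HSV),(0,0,0),(180,255,58))>0
    r=[]
    for a in np.arange(80,180,.5):
        P=K+[*(pv+.105*np.array([np.cos(np.radians(a)),np.sin(np.radians(a))])),0]
        h=cv2.convexHull((proj(s,P)*8).round().astype(np.int32)//1)
        w=np.zeros((3200,5120),np.uint8) if False else np.zeros((400,640),np.uint8)
        cv2.fillConvexPoly(w,h,1,shift=3);w=w>0
        ctr=cv2.dilate(w.astype(np.uint8),np.ones((5,5)))>0
        r.append((m&w).sum()-(m&ctr&~w).sum())
    r=np.array(r,float);A=np.arange(80,180,.5);k=r>=r.max()-2
    res.append((A[k].mean(),r.max()))
print("knob angle",res)
for i,s in enumerate(S):
    m,c,b=seg(s,(45,90,30),(85,255,255),[(235,255,305,300),(380,150,445,205)][i])
    if c is not None:
        d=unproj(s,c,.079)[:2]-pv;print("green",np.degrees(np.arctan2(d[1],d[0])),b[4])
if len(sys.argv)>1:cv2.imwrite(sys.argv[1],np.hstack([cv2.resize(S[0]["img"][250:325,228:328],(400,300),interpolation=3),cv2.resize(S[1]["img"][140:215,360:460],(400,300),interpolation=3)]))
E
python3 lever.py
```

```text
20.675 [ 0.3722 -0.1066  0.2481]
z 0 [ 0.3354 -0.5697] [68. 29. 57.] 0.83 [-2.3  2.2  3.  -0.4 -0.2 -0.4 -0.3  1. ]
single 0 [[([0.627, 0.043], [50.0, 72.0, 95.0], 0.92), ([0.549, -0.089], [36.0, 51.0, 85.0], 0.85), ([0.701, -0.086], [106.0, 112.0, 119.0], 0.76), ([0.332, -0.568], [68.0, 29.0, 57.0], 0.65)], [([0.336, -0.571], [76.0, 54.0, 75.0], 0.83), ([0.577, -0.111], [56.0, 71.0, 98.0], 0.77), ([0.722, -0.11], [113.0, 119.0, 125.0], 0.74), ([0.655, 0.014], [67.0, 89.0, 108.0], 0.69)]]
z 0.04 [0.6444 0.0153] [50. 72. 95.] 0.69 [-0.5  1.4  1.3  0.5 -0.   0.1 -0.9  1.4]
z 0.04 [ 0.57   -0.1083] [36. 51. 85.] 0.77 [-1.3 -0.8  4.   0.9 -1.1  0.8  1.2 -0.4]
z 0.04 [ 0.7129 -0.1072] [106. 112. 119.] 0.74 [-0.8 -0.8  1.   0.4  0.6 -2.6 -0.3  1.7]
single 0.04 [[([0.641, 0.018], [50.0, 72.0, 95.0], 0.92), ([0.566, -0.11], [36.0, 51.0, 85.0], 0.85), ([0.713, -0.108], [106.0, 112.0, 119.0], 0.76), ([0.354, -0.576], [68.0, 29.0, 57.0], 0.65)], [([0.337, -0.555], [76.0, 54.0, 75.0], 0.83), ([0.571, -0.108], [56.0, 71.0, 98.0], 0.77), ([0.712, -0.107], [113.0, 119.0, 125.0], 0.74), ([0.647, 0.014], [67.0, 89.0, 108.0], 0.69)]]
knob angle [(np.float64(95.0), np.float64(73.0)), (np.float64(97.25), np.float64(40.0))]
green 134.4165786761469 92
green 133.80024297846845 91
```

servo_tool(commands=[-0.04, 0.05, 0, 0, 0, 0, 0.07, -0.08, 0.1, 0, 0, 0, 0, 0.07, -0.11, 0.15, 0, 0, 0, 0, 0.07, -0.127, 0.2, 0, 0, 0, 0, 0.07, -0.127, 0.211, 0.03, 0, 0, 0, 0.07, -0.127, 0.211, 0.08, 0, 0, 0, 0.07, -0.127, 0.211, 0.11, 0, 0, 0, 0.07, -0.127, 0.211, 0.126, 0, 0, 0, 0.07, -0.127, 0.211, 0.126, 0, 0, 0, 0.04, -0.127, 0.211, 0.126, 0, 0, 0, 0.03])

```text
time: 22.22
tool_pos: [0.5868, -0.2342, 0.1228]
ee_rot: [3.139, 0.001, 1.571]
wrist_force: [-0.5, 0.5, -0.0]
width: 0.0534
finger_force: 0.0
```

servo_tool(commands=[0, 0, 0, 0, 0, 0, 0.015, 0, 0, 0, 0, 0, 0, 0.015, 0, 0, 0, 0, 0, 0, 0.015, 0, 0, 0, 0, 0, 0, 0.015])

```text
time: 22.72
tool_pos: [0.5855, -0.2337, 0.1217]
ee_rot: [3.141, 0.0, 1.571]
wrist_force: [-1.3, 0.8, 2.9]
width: 0.0235
finger_force: 30.0
```

servo_tool(commands=[0, -0.008, 0, 0, 0, 0, 0.015, -0.0024, -0.0169, 0, 0, 0, 0, 0.015, -0.005, -0.026, 0, 0, 0, 0, 0.015, -0.0084, -0.0342, 0, 0, 0, 0, 0.015, -0.0125, -0.042, 0, 0, 0, 0, 0.015, -0.0173, -0.0502, 0, 0, 0, 0, 0.015, -0.023, -0.057, 0, 0, 0, 0, 0.015, -0.0289, -0.063, 0, 0, 0, 0, 0.015, -0.0289, -0.063, 0, 0, 0, 0, 0.015, -0.0289, -0.063, 0, 0, 0, 0, 0.015])

```text
time: 23.98
tool_pos: [0.5226, -0.2609, 0.1218]
ee_rot: [3.141, -0.003, 1.572]
wrist_force: [-0.7, 5.2, 5.4]
width: 0.0234
finger_force: 30.0
```

servo_tool(commands=[-0.0015, -0.002, 0, 0, 0, 0, 0.015, -0.0015, -0.002, 0, 0, 0, 0, 0.015, -0.0015, -0.002, 0, 0, 0, 0, 0.015])

```text
time: 24.35
tool_pos: [0.5213, -0.2622, 0.1218]
ee_rot: [3.14, -0.003, 1.573]
wrist_force: [-0.0, 5.0, 5.2]
width: 0.0231
finger_force: 30.0
```

servo_tool(commands=[0, 0, 0, 0, 0, 0, 0.04, 0, 0, 0, 0, 0, 0, 0.06, 0, 0, 0, 0, 0, 0, 0.06, 0, 0, -0.06, 0, 0, 0, 0.06, 0, 0, -0.12, 0, 0, 0, 0.06, 0, -0.06, -0.15, 0, 0, 0, 0.06, 0, -0.12, -0.15, 0, 0, 0, 0.06, 0, -0.18, -0.15, 0, 0, 0, 0.06, 0, -0.18, -0.15, 0, 0, 0, 0.06])

```text
time: 25.48
tool_pos: [0.3378, -0.2642, 0.2714]
ee_rot: [3.141, 0.002, 1.566]
wrist_force: [0.8, 0.3, 0.3]
width: 0.06
finger_force: 0.0
```

```bash
python3 lever.py pics/l1.png
```

```text
knob angle [(np.float64(134.5), np.float64(68.0)), (np.float64(134.0), np.float64(28.0))]
green 128.0580315328949 19
green 126.98906158079706 12
```

View pics/l1.png

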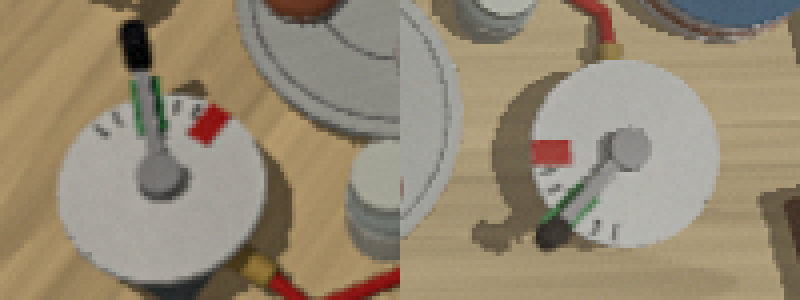

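The lever is centred over the green tab in both views, with the red mark left clear. Next I'll refine the gun pose.

```bash
python3 - <<'E'
from h import *
from scipy.optimize import minimize
S=[snapshot("scene"),snapshot("top")]
U=4
def box(x0,x1,y0,y1,z0,z1):return np.array([(x,y,z) for x in(x0,x1) for y in(y0,y1) for z in(z0,z1)])
G=box(-.013,.013,-.014,.014,.135,.21);T=box(-.011,.011,-.042,-.034,.135,.202)
st=np.linspace(0,2*np.pi,13);SB=np.vstack([np.c_[.005*np.cos(st),.005*np.sin(st),0*st+z] for z in(.21,.226)])
W=[(350,136,382,160),(218,164,252,188)]
L=[]
for s,w in zip(S,W):
    c=cv2.cvtColor(cv2.resize(s["img"][w[1]:w[3],w[0]:w[2]],None,fx=U,fy=U,interpolation=cv2.INTER_LINEAR),cv2.COLOR_BGR2HSV)
    b=cv2.inRange(c,(105,110,30),(130,255,255))>0;r=(cv2.inRange(c,(0,150,50),(6,255,255))|cv2.inRange(c,(174,150,50),(180,255,255)))>0
    L.append((b,r))
def cost(p,parts=False):
    ca,sa=np.cos(p[2]),np.sin(p[2]);R=np.array([[ca,-sa,0],[sa,ca,0],[0,0,1]]);k=[]
    for s,w,(b,r) in zip(S,W,L):
        def ras(P):
            q=(proj(s,P@R.T+[p[0],p[1],0])-[w[0]-.5,w[1]-.5])*U-.5
            m=np.zeros(b.shape,np.uint8);cv2.fillConvexPoly(m,cv2.convexHull((q*16).round().astype(np.int32)),1,shift=4);return m>0
        t=ras(T);g=ras(G)&~t&~ras(SB)
        k.append((g^b).sum()+2*(t^r).sum())
    return k if parts else sum(k)/100
best=min(((cost((x,y,a)),x,y,a) for x in np.arange(.585,.611,.003) for y in np.arange(.265,.292,.003) for a in np.radians([2,6,10,14,18])))
r=minimize(cost,best[1:],method="Nelder-Mead",options=dict(initial_simplex=[best[1:],(best[1]+.003,best[2],best[3]),(best[1],best[2]+.003,best[3]),(best[1],best[2],best[3]+.06)]))
print(best,r.x,np.degrees(r.x[2]),cost(r.x,1),[(b.sum(),q.sum()) for b,q in L])
for s in S:print(proj(s,[[r.x[0],r.x[1],.226]]))
a=r.x[2];print("squeeze centre",r.x[0]+.0055*np.sin(a),r.x[1]-.0055*np.cos(a));print(robot.get_obs()["tool_pos"])
E
```

```text
(np.float64(35.49), np.float64(0.594), np.float64(0.277), np.float64(0.3141592653589793)) [0.59405949 0.27754112 0.30567896] 17.514114306696047 [np.int64(839), np.int64(2651)] [(np.int64(1143), np.int64(473)), (np.int64(454), np.int64(478))]
[[367.24094508 143.04533177]]
[[226.18271782 174.18344342]]
squeeze centre 0.5957146687640164 0.2722960825993751
[ 0.34152768 -0.26438791  0.27080834]
```

servo_tool(commands=[0.05, 0.024, 0, 0, 0, 8, 0.094, 0.105, 0.05, 0, 0, 0, 16, 0.094, 0.16, 0.076, 0, 0, 0, 24, 0.094, 0.215, 0.102, 0, 0, 0, 32, 0.094, 0.27, 0.128, 0, 0, 0, 40, 0.094, 0.325, 0.155, 0, 0, 0, 48, 0.094, 0.38, 0.18, 0, 0, 0, 56, 0.094, 0.435, 0.21, 0, 0, 0, 64, 0.094, 0.49, 0.235, 0, 0, 0, 72, 0.094, 0.536, 0.256, 0, 0, 0, 80, 0.094])

```text
time: 26.92
tool_pos: [0.5977, 0.276, 0.269]
ee_rot: [3.142, 0.002, 0.173]
wrist_force: [1.2, -0.6, -0.1]
width: 0.0939
finger_force: 0.0
```

servo_tool(commands=[0, 0, 0, 0, 0, 0, 0.094, 0, 0, 0, 0, 0, 0, 0.094, 0, 0, 0, 0, 0, 0, 0.094])

```text
time: 27.3
tool_pos: [0.5967, 0.2711, 0.2715]
ee_rot: [3.142, -0.001, 0.174]
wrist_force: [-0.2, -0.3, -0.0]
width: 0.0941
finger_force: 0.0
```

```bash
cat > d.py <<'E'
from h import *
from scipy.spatial.transform import Rotation as R
import sys
o=robot.get_obs();t=np.array([float(a) for a in sys.argv[1:4]])
print("tool shift",R.from_euler("xyz",o["ee_rot"]).inv().apply(t-o["tool_pos"]).round(4),np.degrees(o["ee_rot"]).round(1),o["tool_pos"].round(4),o["wrist_force"].round(1))
E
python3 d.py .596 .2726 .181;python3 look.py .04
```

```text
tool shift [-0.0005 -0.0016  0.0905] [180.  -0.  10.] [0.5967 0.2711 0.2715] [-0.2 -0.3 -0. ]
27.4 [0.5966 0.2708 0.272 ]
z 0 [ 0.328  -0.5723] [69. 28. 56.] 0.63 [ 0.2  2.   2.2 -0.1 -0.4  0.4  0.6  3.6]
single 0 [[([0.323, -0.572], [69.0, 28.0, 56.0], 0.95), ([0.699, -0.081], [106.0, 112.0, 119.0], 0.93), ([0.626, 0.045], [50.0, 72.0, 94.0], 0.77), ([0.544, -0.085], [33.0, 48.0, 84.0], 0.73)], [([0.722, -0.114], [114.0, 120.0, 125.0], 0.9), ([0.335, -0.572], [76.0, 54.0, 75.0], 0.63), ([0.582, -0.113], [58.0, 74.0, 101.0], 0.6), ([0.656, 0.019], [68.0, 89.0, 108.0], 0.58)]]
z 0.04 [ 0.7123 -0.1096] [106. 112. 119.] 0.9 [ 0.5 -0.3 -1.8  3.7 -0.4  0.3 -0.4 -0.3]
z 0.04 [0.6439 0.0195] [50. 72. 94.] 0.58 [-1.   0.2  2.8  0.8 -0.4  2.8 -0.1 -0.4]
z 0.04 [ 0.5681 -0.107 ] [33. 48. 84.] 0.6 [ 0.5  0.5  3.   1.6 -3.   2.4  1.6  2. ]
single 0.04 [[([0.345, -0.58], [69.0, 28.0, 56.0], 0.95), ([0.711, -0.103], [106.0, 112.0, 119.0], 0.93), ([0.64, 0.02], [50.0, 72.0, 94.0], 0.77), ([0.561, -0.107], [33.0, 48.0, 84.0], 0.73)], [([0.712, -0.111], [114.0, 120.0, 125.0], 0.9), ([0.335, -0.557], [76.0, 54.0, 75.0], 0.63), ([0.576, -0.11], [58.0, 74.0, 101.0], 0.6), ([0.648, 0.019], [68.0, 89.0, 108.0], 0.58)]]
```

servo_tool(commands=[0, -0.0015, 0.04, 0, 0, 0, 0.094, 0, -0.0015, 0.07, 0, 0, 0, 0.094, 0, -0.0015, 0.085, 0, 0, 0, 0.094, 0, -0.0015, 0.09, 0, 0, 0, 0.094, 0, -0.0015, 0.09, 0, 0, 0, 0.065, 0, -0.0015, 0.09, 0, 0, 0, 0.065, 0, -0.0015, 0.09, 0, 0, 0, 0.065])

```text
time: 28.48
tool_pos: [0.5973, 0.2725, 0.1827]
ee_rot: [3.14, -0.003, 0.174]
wrist_force: [0.3, -3.1, 2.3]
width: 0.0677
finger_force: 1.7
```

servo_tool(commands=[0, 0, 0, 0, 0, 0, 0.055, 0, 0, 0, 0, 0, 0, 0.05, 0, 0, 0, 0, 0, 0, 0.045, 0, 0, 0, 0, 0, 0, 0.04, 0, 0, 0, 0, 0, 0, 0.038, 0, 0, 0, 0, 0, 0, 0.035])

```text
time: 29.22
tool_pos: [0.5976, 0.2723, 0.1819]
ee_rot: [3.14, -0.003, 0.173]
wrist_force: [3.2, -4.5, 3.9]
width: 0.0414
finger_force: 28.7
```

servo_tool(commands=[0, 0, 0, 0, 0, 0, 0.03, 0, 0, 0, 0, 0, 0, 0.03, 0, 0, 0, 0, 0, 0, 0.03, 0, 0, 0, 0, 0, 0, 0.03])

```text
time: 29.72
tool_pos: [0.5976, 0.2724, 0.1819]
ee_rot: [3.14, -0.003, 0.173]
wrist_force: [2.4, -4.7, 4.6]
width: 0.0411
finger_force: 28.7
```

servo_tool(commands=[0, 0, 0, 0, 0, 0, 0.03, 0, 0, 0, 0, 0, 0, 0.03, 0, 0, 0, 0, 0, 0, 0.03, 0, 0, 0, 0, 0, 0, 0.03, 0, 0, 0, 0, 0, 0, 0.03, 0, 0, 0, 0, 0, 0, 0.03, 0, 0, 0, 0, 0, 0, 0.03, 0, 0, 0, 0, 0, 0, 0.03, 0, 0, 0, 0, 0, 0, 0.03, 0, 0, 0, 0, 0, 0, 0.03])

```text
time: 30.98
tool_pos: [0.5975, 0.2724, 0.1819]
ee_rot: [3.14, -0.003, 0.173]
wrist_force: [3.2, -3.6, 3.4]
width: 0.041
finger_force: 28.7
```

servo_tool(commands=[0, 0, 0, 0, 0, 0, 0.094, 0, 0, 0, 0, 0, 0, 0.094, 0, 0, 0, 0, 0, 0, 0.094, 0, 0, 0, 0, 0, 0, 0.094, 0, 0, 0, 0, 0, 0, 0.094, 0, 0, -0.05, 0, 0, 0, 0.094, 0, 0, -0.1, 0, 0, 0, 0.094, 0, 0, -0.1, 0, 0, 0, 0.094])

```text
time: 31.98
tool_pos: [0.5974, 0.2749, 0.2867]
ee_rot: [-3.138, -0.009, 0.176]
wrist_force: [-0.4, -1.2, 1.1]
width: 0.0939
finger_force: 0.0
```

```bash
python3 d.py .5213 -.2622 .27
```

```text
tool shift [-0.1691  0.5156  0.0134] [-179.8   -0.5   10.1] [0.5974 0.2749 0.2867] [-0.4 -1.2  1.1]
```

servo_tool(commands=[-0.016, 0.05, 0.01, 0, 0, -8, 0.07, -0.033, 0.103, 0.01, 0, 0, -16, 0.07, -0.05, 0.155, 0.01, 0, 0, -24, 0.07, -0.067, 0.207, 0.01, 0, 0, -32, 0.07, -0.084, 0.26, 0.01, 0, 0, -40, 0.07, -0.101, 0.312, 0.01, 0, 0, -48, 0.07, -0.118, 0.364, 0.01, 0, 0, -56, 0.07, -0.135, 0.416, 0.01, 0, 0, -64, 0.07, -0.152, 0.468, 0.01, 0, 0, -72, 0.07, -0.167, 0.514, 0.011, 0, 0, -80, 0.07])

```text
time: 33.22
tool_pos: [0.5205, -0.2627, 0.2676]
ee_rot: [-3.139, -0.003, 1.576]
wrist_force: [1.2, 0.6, -0.0]
width: 0.07
finger_force: 0.0
```

servo_tool(commands=[0, 0, 0, 0, 0, 0, 0.07, 0, 0, 0, 0, 0, 0, 0.07, 0, 0, 0, 0, 0, 0, 0.07])

```text
time: 33.6
tool_pos: [0.5215, -0.2603, 0.2695]
ee_rot: [-3.141, -0.001, 1.572]
wrist_force: [0.2, -0.2, -0.6]
width: 0.0699
finger_force: 0.0
```

```bash
python3 d.py .5213 -.2622 .122
```

```text
tool shift [-0.0021 -0.0002  0.1475] [-1.80e+02 -1.00e-01  9.01e+01] [ 0.5215 -0.2603  0.2695] [ 0.2 -0.2 -0.6]
```

servo_tool(commands=[-0.002, 0, 0.05, 0, 0, 0, 0.07, -0.002, 0, 0.1, 0, 0, 0, 0.07, -0.002, 0, 0.135, 0, 0, 0, 0.07, -0.002, 0, 0.147, 0, 0, 0, 0.07, -0.002, 0, 0.147, 0, 0, 0, 0.05, -0.002, 0, 0.147, 0, 0, 0, 0.03, -0.002, 0, 0.147, 0, 0, 0, 0.015, -0.002, 0, 0.147, 0, 0, 0, 0.015, -0.002, 0, 0.147, 0, 0, 0, 0.015, -0.002, 0, 0.147, 0, 0, 0, 0.015])

```text
time: 34.85
tool_pos: [0.5213, -0.264, 0.1234]
ee_rot: [3.141, 0.0, 1.571]
wrist_force: [-0.5, 0.4, 1.2]
width: 0.0233
finger_force: 30.0
```

servo_tool(commands=[0.0055, 0.007, 0, 0, 0, 0, 0.015, 0.0112, 0.014, 0, 0, 0, 0, 0.015, 0.016, 0.022, 0, 0, 0, 0, 0.015, 0.0201, 0.03, 0, 0, 0, 0, 0.015, 0.0235, 0.0385, 0, 0, 0, 0, 0.015, 0.0261, 0.0473, 0, 0, 0, 0, 0.015, 0.0275, 0.056, 0, 0, 0, 0, 0.015, 0.0285, 0.064, 0, 0, 0, 0, 0.015, 0.0288, 0.0675, 0, 0, 0, 0, 0.015, 0.0288, 0.0675, 0, 0, 0, 0, 0.015])

```text
time: 36.1
tool_pos: [0.5885, -0.2306, 0.1231]
ee_rot: [-3.14, -0.008, 1.573]
wrist_force: [-3.7, 8.9, 4.7]
width: 0.0235
finger_force: 30.0
```

servo_tool(commands=[-0.002, 0.003, 0, 0, 0, 0, 0.015, -0.002, 0.005, 0, 0, 0, 0, 0.015, -0.002, 0.005, 0, 0, 0, 0, 0.015, -0.002, 0.005, 0, 0, 0, 0, 0.015])

```text
time: 36.6
tool_pos: [0.5937, -0.2311, 0.1232]
ee_rot: [-3.14, -0.011, 1.574]
wrist_force: [-2.2, 11.2, 5.4]
width: 0.0231
finger_force: 30.0
```

servo_tool(commands=[0.003, 0.003, 0, 0, 0, 0, 0.015, 0.003, 0.005, 0, 0, 0, 0, 0.015, 0.003, 0.005, 0, 0, 0, 0, 0.015, 0.003, 0.005, 0, 0, 0, 0, 0.015])

```text
time: 37.1
tool_pos: [0.5974, -0.2307, 0.1231]
ee_rot: [-3.137, -0.006, 1.572]
wrist_force: [-5.6, 7.4, 5.3]
width: 0.0234
finger_force: 30.0
```

servo_tool(commands=[0.002, 0.002, 0, 0, 0, 0, 0.015, 0.002, 0.004, 0, 0, 0, 0, 0.015, 0.002, 0.004, 0, 0, 0, 0, 0.015, 0.002, 0.004, 0, 0, 0, 0, 0.015])

```text
time: 37.6
tool_pos: [0.5976, -0.2305, 0.123]
ee_rot: [-3.129, -0.004, 1.57]
wrist_force: [-14.1, 5.1, 8.0]
width: 0.0236
finger_force: 30.1
```

```bash
python3 lever.py pics/l2.png; python3 d.py .6 -.23 .12
```

```text
knob angle [(np.float64(90.0), np.float64(44.0)), (np.float64(104.5), np.float64(21.0))]
green 134.23504918622703 92
green 137.2211594529636 15
tool shift [0.0005 0.0025 0.0029] [-179.3   -0.2   90. ] [ 0.5975 -0.2305  0.123 ] [-14.5   3.7   8.2]
```

View pics/l2.png

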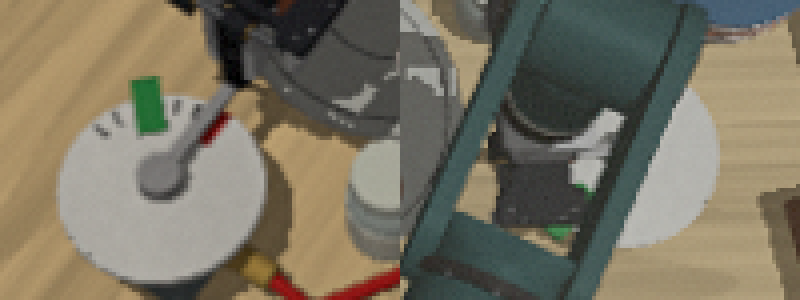

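servo_tool(commands=[0, 0, 0, 0, 0, 0, 0.04, 0, 0, 0, 0, 0, 0, 0.07, 0, 0, 0, 0, 0, 0, 0.07, 0, 0, -0.06, 0, 0, 0, 0.07, 0, 0, -0.12, 0, 0, 0, 0.07, 0.03, -0.05, -0.13, 0, 0, 0, 0.094, 0.06, -0.1, -0.13, 0, 0, 0, 0.094, 0.08, -0.15, -0.13, 0, 0, 0, 0.094, 0.1, -0.2, -0.13, 0, 0, 0, 0.094, 0.1, -0.2, -0.13, 0, 0, 0, 0.094])

```text
time: 38.95
tool_pos: [0.4007, -0.1309, 0.2535]
ee_rot: [3.14, 0.001, 1.571]
wrist_force: [-0.1, -0.2, 0.0]
width: 0.0935
finger_force: 0.0
```

```bash
python3 lever.py pics/l3.png; python3 look.py .04|grep -v "z 0 \|single"
```

```text
knob angle [(np.float64(87.75), np.float64(71.0)), (np.float64(89.25), np.float64(40.0))]
green 134.32643076489967 93
green 133.69755025270052 90
39.15 [ 0.4038 -0.1326  0.2531]
z 0.04 [ 0.3382 -0.5739] [70. 31. 60.] 0.77 [ 0.4 -1.7  0.3 -1.3  2.2 -3.9  6.4  0.4]
z 0.04 [ 0.7169 -0.1104] [106. 112. 119.] 0.88 [ 0.6  2.3 -1.4  1.8 -1.4  0.2 -1.   0.6]
z 0.04 [ 0.5719 -0.108 ] [33. 48. 84.] 0.67 [-1.1 -1.1  2.4  0.2  0.3  0.7  0.2 -0.9]
z 0.04 [0.6449 0.0192] [51. 73. 96.] 0.59 [-0.7  1.9 -0.2 -0.7  0.3  0.1 -2.6 -0.8]
```

View pics/l3.png

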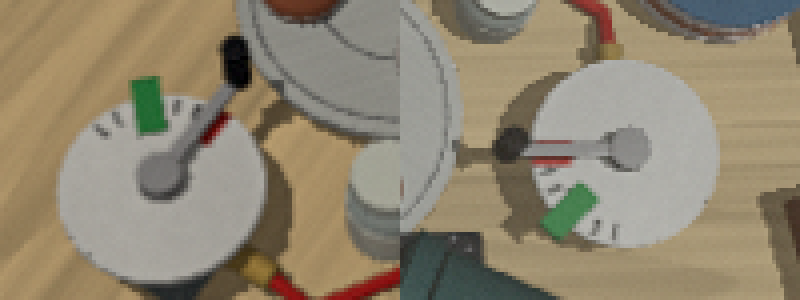

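The lever is closed over the red mark, and it reached its stop with a 14 N reaction. Next I'll move the vases to the board.

servo_tool(commands=[0.03, 0.05, 0, 0, 0, 0, 0.094, 0.06, 0.1, 0, 0, 0, 0, 0.094, 0.09, 0.15, 0, 0, 0, 0, 0.094, 0.12, 0.2, 0, 0, 0, 0, 0.094, 0.148, 0.24, 0, 0, 0, 0, 0.094, 0.148, 0.24, 0.03, 0, 0, 0, 0.094, 0.148, 0.24, 0.08, 0, 0, 0, 0.094, 0.148, 0.24, 0.13, 0, 0, 0, 0.094, 0.148, 0.24, 0.147, 0, 0, 0, 0.094, 0.148, 0.24, 0.147, 0, 0, 0, 0.06])

```text
time: 40.6
tool_pos: [0.6424, 0.0159, 0.1047]
ee_rot: [-3.139, -0.0, 1.571]
wrist_force: [-1.3, 1.2, 0.5]
width: 0.0872
finger_force: 0.0
```

servo_tool(commands=[0, 0, 0, 0, 0, 0, 0.02, 0, 0, 0, 0, 0, 0, 0.02, 0, 0, 0, 0, 0, 0, 0.02, 0, 0, 0, 0, 0, 0, 0.02, 0, 0, 0, 0, 0, 0, 0.02, 0, 0, 0, 0, 0, 0, 0.02, 0, 0, -0.03, 0, 0, 0, 0.02, 0, 0, -0.08, 0, 0, 0, 0.02, 0, 0, -0.14, 0, 0, 0, 0.02])

```text
time: 41.72
tool_pos: [0.6417, 0.016, 0.2448]
ee_rot: [-3.137, -0.0, 1.571]
wrist_force: [1.2, -0.1, -1.8]
width: 0.0313
finger_force: 30.0
```

```bash
python3 d.py .43 .387 .2;
```

```text
tool shift [ 0.371  -0.2115  0.046 ] [-179.7   -0.    90. ] [0.6417 0.016  0.2448] [ 1.2 -0.1 -1.8]
```

servo_tool(commands=[0.02, -0.05, 0, 0, 0, 0, 0.02, 0.05, -0.1, 0, 0, 0, 0, 0.02, 0.095, -0.14, 0, 0, 0, 0, 0.02, 0.145, -0.17, 0, 0, 0, 0, 0.02, 0.2, -0.19, 0, 0, 0, 0, 0.02, 0.255, -0.205, 0, 0, 0, 0, 0.02, 0.31, -0.21, 0, 0, 0, 0, 0.02, 0.35, -0.2115, 0.03, 0, 0, 0, 0.02, 0.371, -0.2115, 0.07, 0, 0, 0, 0.02, 0.371, -0.2115, 0.12, 0, 0, 0, 0.02])

```text
time: 42.98
tool_pos: [0.431, 0.389, 0.1249]
ee_rot: [3.14, -0.001, 1.573]
wrist_force: [0.6, -0.1, -2.5]
width: 0.0312
finger_force: 30.0
```

servo_tool(commands=[0, 0, 0.008, 0, 0, 0, 0.02, 0, 0, 0.015, 0, 0, 0, 0.02, 0, 0, 0.02, 0, 0, 0, 0.02, 0, 0, 0.023, 0, 0, 0, 0.02, 0, 0, 0.025, 0, 0, 0, 0.02, 0, 0, 0.026, 0, 0, 0, 0.02, 0, 0, 0.027, 0, 0, 0, 0.02, 0, 0, 0.027, 0, 0, 0, 0.02])

```text
time: 43.98
tool_pos: [0.4312, 0.3869, 0.0989]
ee_rot: [-3.142, -0.0, 1.571]
wrist_force: [0.5, -0.7, -2.2]
width: 0.0315
finger_force: 30.0
```

servo_tool(commands=[0, 0, 0.001, 0, 0, 0, 0.02, 0, 0, 0.002, 0, 0, 0, 0.02, 0, 0, 0.0025, 0, 0, 0, 0.02, 0, 0, 0.0025, 0, 0, 0, 0.02])

```text
time: 44.48
tool_pos: [0.4312, 0.3869, 0.0964]
ee_rot: [-3.142, 0.0, 1.571]
wrist_force: [0.3, 0.2, -1.3]
width: 0.0311
finger_force: 30.0
```

servo_tool(commands=[0, 0, 0.001, 0, 0, 0, 0.02, 0, 0, 0.001, 0, 0, 0, 0.02, 0, 0, 0.001, 0, 0, 0, 0.05, 0, 0, 0.001, 0, 0, 0, 0.07, 0, 0, 0.001, 0, 0, 0, 0.07, 0, 0, -0.05, 0, 0, 0, 0.07, 0, 0, -0.11, 0, 0, 0, 0.09, -0.06, 0, -0.14, 0, 0, 0, 0.094, -0.12, 0, -0.14, 0, 0, 0, 0.094, -0.18, 0, -0.14, 0, 0, 0, 0.094])

```text
time: 45.72
tool_pos: [0.4313, 0.2055, 0.2375]
ee_rot: [3.139, -0.001, 1.572]
wrist_force: [1.0, -0.5, 0.4]
width: 0.094
finger_force: 0.0
```

servo_tool(commands=[-0.06, 0.01, 0, 0, 0, 0, 0.094, -0.12, 0.02, 0, 0, 0, 0, 0.094, -0.18, 0.03, 0, 0, 0, 0, 0.094, -0.18, 0.03, 0, 0, 0, 0, 0.094])

```text
time: 46.22
tool_pos: [0.4615, 0.0231, 0.2364]
ee_rot: [3.141, 0.001, 1.563]
wrist_force: [-0.6, 0.9, -0.3]
width: 0.0937
finger_force: 0.0
```

```bash
sed -i 's/{0,z0}/[z0,.03]/' look.py; python3 look.py .04|grep -v single
```

```text
46.325 [0.4612 0.0266 0.2365]
z 0.04 [ 0.5689 -0.1114] [38. 53. 88.] 0.69 [ 0.  -0.6  0.4  0.7 -1.1 -0.8  2.2  3.9]
z 0.04 [ 0.714  -0.1047] [109. 115. 122.] 0.65 [ 2.1 -2.5 -0.3 -0.4  2.1 -3.2  0.6  1.3]
z 0.04 [0.4346 0.3926] [49. 74. 99.] 0.8 [-2.1 -0.3 -0.6  1.7  0.  -1.  -4.2 -0.2]
z 0.04 [ 0.338  -0.5684] [71. 30. 59.] 0.82 [ 0.9 -3.1 -0.4 -3.4  2.  -0.8  4.3 -0.3]
z 0.03 [ 0.5672 -0.1079] [38. 53. 88.] 0.69 [ 0.4  0.2  0.6  1.2 -2.3  0.2  0.9  4.8]
z 0.03 [ 0.712  -0.1027] [109. 115. 122.] 0.65 [ 1.9 -1.5 -0.6  0.4  1.5 -1.8 -0.2  2.5]
z 0.03 [0.4339 0.397 ] [49. 74. 99.] 0.8 [-1.7  0.9 -0.3  2.7 -0.4 -0.5 -4.8  0.1]
z 0.03 [ 0.3372 -0.5705] [71. 30. 59.] 0.82 [ 1.2 -1.2 -0.2 -1.7  1.6 -0.5  3.6 -0.2]
```

servo_tool(commands=[-0.05, 0.04, 0, 0, 0, 0, 0.094, -0.1, 0.08, 0, 0, 0, 0, 0.094, -0.135, 0.11, 0, 0, 0, 0, 0.094, -0.135, 0.11, 0.05, 0, 0, 0, 0.094, -0.135, 0.11, 0.1, 0, 0, 0, 0.094, -0.135, 0.11, 0.13, 0, 0, 0, 0.094, -0.135, 0.11, 0.13, 0, 0, 0, 0.08, -0.135, 0.11, 0.13, 0, 0, 0, 0.05, -0.135, 0.11, 0.13, 0, 0, 0, 0.02, -0.135, 0.11, 0.13, 0, 0, 0, 0.02])

```text
time: 47.78
tool_pos: [0.5721, -0.1082, 0.1083]
ee_rot: [3.139, 0.001, 1.571]
wrist_force: [0.5, 0.5, 0.7]
width: 0.0575
finger_force: 0.0
```

servo_tool(commands=[0, 0, 0, 0, 0, 0, 0.02, 0, 0, 0, 0, 0, 0, 0.02, 0, 0, 0, 0, 0, 0, 0.02, 0, 0, 0, 0, 0, 0, 0.02, 0, 0, -0.03, 0, 0, 0, 0.02, 0, 0, -0.08, 0, 0, 0, 0.02, 0, -0.03, -0.12, 0, 0, 0, 0.02, 0.02, -0.08, -0.12, 0, 0, 0, 0.02, 0.07, -0.12, -0.12, 0, 0, 0, 0.02, 0.12, -0.14, -0.12, 0, 0, 0, 0.02])

```text
time: 49.02
tool_pos: [0.4287, 0.0126, 0.2257]
ee_rot: [-3.14, -0.0, 1.568]
wrist_force: [1.3, 1.1, -2.2]
width: 0.0313
finger_force: 30.0
```

```bash
python3 d.py .42 .283 .1;
```

```text
tool shift [ 0.2703 -0.0091  0.1258] [-179.9   -0.    89.9] [0.4287 0.0126 0.2257] [ 1.3  1.1 -2.2]
```

servo_tool(commands=[0.055, -0.005, 0, 0, 0, 0, 0.02, 0.11, -0.01, 0, 0, 0, 0, 0.02, 0.165, -0.011, 0, 0, 0, 0, 0.02, 0.22, -0.011, 0, 0, 0, 0, 0.02, 0.26, -0.011, 0.02, 0, 0, 0, 0.02, 0.271, -0.011, 0.06, 0, 0, 0, 0.02, 0.271, -0.011, 0.1, 0, 0, 0, 0.02, 0.271, -0.011, 0.115, 0, 0, 0, 0.02, 0.271, -0.011, 0.122, 0, 0, 0, 0.02, 0.271, -0.011, 0.125, 0, 0, 0, 0.02])

```text
time: 50.28
tool_pos: [0.421, 0.283, 0.1025]
ee_rot: [3.14, -0.001, 1.57]
wrist_force: [-0.3, 0.4, -2.2]
width: 0.0313
finger_force: 30.0
```

servo_tool(commands=[0, 0, 0.001, 0, 0, 0, 0.02, 0, 0, 0.002, 0, 0, 0, 0.02, 0, 0, 0.003, 0, 0, 0, 0.02, 0, 0, 0.003, 0, 0, 0, 0.02])

```text
time: 50.78
tool_pos: [0.4202, 0.283, 0.0986]
ee_rot: [3.141, -0.0, 1.571]
wrist_force: [0.2, -0.8, -2.1]
width: 0.0313
finger_force: 30.0
```

servo_tool(commands=[0, 0, 0.001, 0, 0, 0, 0.02, 0, 0, 0.002, 0, 0, 0, 0.02, 0, 0, 0.002, 0, 0, 0, 0.02, 0, 0, 0.002, 0, 0, 0, 0.02])

```text
time: 51.28
tool_pos: [0.4203, 0.283, 0.0968]
ee_rot: [3.141, -0.0, 1.571]
wrist_force: [-0.4, 0.0, -0.3]
width: 0.0319
finger_force: 30.0
```

servo_tool(commands=[0, 0, 0, 0, 0, 0, 0.05, 0, 0, 0, 0, 0, 0, 0.065, 0, 0, 0, 0, 0, 0, 0.065, 0, 0, -0.05, 0, 0, 0, 0.065, 0, 0, -0.11, 0, 0, 0, 0.08, -0.06, 0, -0.14, 0, 0, 0, 0.094, -0.12, 0, -0.14, 0, 0, 0, 0.094, -0.18, 0, -0.14, 0, 0, 0, 0.094, -0.24, 0, -0.14, 0, 0, 0, 0.094, -0.28, 0.02, -0.14, 0, 0, 0, 0.094])

```text
time: 52.52
tool_pos: [0.4397, 0.0007, 0.2373]
ee_rot: [3.14, 0.0, 1.569]
wrist_force: [0.3, -0.2, -0.2]
width: 0.0938
finger_force: 0.0
```

```bash
python3 look.py .04|grep -v single; python3 d.py .7145 -.1065 .107
```

```text
52.625 [ 0.441  -0.0005  0.2363]
z 0.04 [ 0.7133 -0.1092] [109. 115. 123.] 0.95 [ 0.9 -0.4  0.   1.9  1.4  0.4 -1.4  0.7]
z 0.04 [0.432  0.3918] [50. 74. 98.] 0.75 [-1.3  0.4  0.4 -0.4  1.2 -0.6 -2.5  0.2]
z 0.04 [0.4232 0.2792] [34. 50. 89.] 0.83 [-0.8 -0.9  4.4  2.1 -2.7  0.1  3.   0.2]
z 0.03 [ 0.7126 -0.1062] [109. 115. 123.] 0.95 [ 1.2  0.6  0.2  2.6  0.4  1.4 -2.5  1.6]
z 0.03 [0.4312 0.3975] [50. 74. 98.] 0.75 [-0.7  1.4  0.9  0.4  0.4 -0.1 -3.5  0.5]
z 0.03 [ 0.3309 -0.5722] [71. 34. 62.] 0.92 [ 1.3 -4.  -0.5 -2.5  2.4 -0.7  4.8 -0.4]
z 0.03 [0.4226 0.285 ] [34. 50. 89.] 0.83 [-0.1 -0.   5.   2.8 -3.7  0.6  1.8  0.5]
tool shift [-0.1106  0.2744  0.1294] [-180.    -0.    90.1] [0.44   0.0038 0.2365] [ 0.1 -0.1  0.3]
```

servo_tool(commands=[-0.02, 0.055, 0, 0, 0, 0, 0.094, -0.045, 0.11, 0, 0, 0, 0, 0.094, -0.07, 0.165, 0, 0, 0, 0, 0.094, -0.09, 0.22, 0, 0, 0, 0, 0.094, -0.109, 0.274, 0, 0, 0, 0, 0.094, -0.109, 0.274, 0.03, 0, 0, 0, 0.094, -0.109, 0.274, 0.08, 0, 0, 0, 0.094, -0.109, 0.274, 0.12, 0, 0, 0, 0.094, -0.109, 0.274, 0.129, 0, 0, 0, 0.094, -0.109, 0.274, 0.129, 0, 0, 0, 0.08])

```text
time: 54.08
tool_pos: [0.7144, -0.1048, 0.1079]
ee_rot: [3.142, -0.0, 1.572]
wrist_force: [-0.0, 0.1, -0.1]
width: 0.0873
finger_force: 0.0
```

servo_tool(commands=[0, 0, 0, 0, 0, 0, 0.04, 0, 0, 0, 0, 0, 0, 0.02, 0, 0, 0, 0, 0, 0, 0.02, 0, 0, 0, 0, 0, 0, 0.02, 0, 0, 0, 0, 0, 0, 0.02, 0, 0, 0, 0, 0, 0, 0.02, 0, 0, -0.03, 0, 0, 0, 0.02, 0, 0, -0.08, 0, 0, 0, 0.02, 0, -0.03, -0.12, 0, 0, 0, 0.02, 0.02, -0.08, -0.12, 0, 0, 0, 0.02])

```text
time: 55.32
tool_pos: [0.6357, -0.0875, 0.2312]
ee_rot: [3.134, 0.002, 1.569]
wrist_force: [-0.4, 0.9, -1.7]
width: 0.0315
finger_force: 30.0
```

```bash
python3 d.py .411 .179 .1;
```

```text
tool shift [ 0.2663 -0.2262  0.129 ] [1.796e+02 1.000e-01 8.990e+01] [ 0.6357 -0.0875  0.2312] [-0.4  0.9 -1.7]
```

servo_tool(commands=[0.03, -0.05, 0, 0, 0, 0, 0.02, 0.06, -0.095, 0, 0, 0, 0, 0.02, 0.095, -0.14, 0, 0, 0, 0, 0.02, 0.14, -0.175, 0, 0, 0, 0, 0.02, 0.19, -0.205, 0, 0, 0, 0, 0.02, 0.24, -0.22, 0, 0, 0, 0, 0.02, 0.264, -0.2235, 0.03, 0, 0, 0, 0.02, 0.264, -0.2235, 0.08, 0, 0, 0, 0.02, 0.264, -0.2235, 0.11, 0, 0, 0, 0.02, 0.264, -0.2235, 0.122, 0, 0, 0, 0.02])

```text
time: 56.58
tool_pos: [0.4086, 0.1775, 0.1026]
ee_rot: [-3.136, 0.002, 1.571]
wrist_force: [0.3, -0.6, -2.5]
width: 0.0314
finger_force: 30.0
```

servo_tool(commands=[0, 0, 0.002, 0, 0, 0, 0.02, 0, 0, 0.004, 0, 0, 0, 0.02, 0, 0, 0.006, 0, 0, 0, 0.02, 0, 0, 0.007, 0, 0, 0, 0.02, 0, 0, 0.008, 0, 0, 0, 0.02, 0, 0, 0.008, 0, 0, 0, 0.02])

```text
time: 57.32
tool_pos: [0.4107, 0.1779, 0.0975]
ee_rot: [3.142, -0.0, 1.571]
wrist_force: [0.1, 0.1, -1.8]
width: 0.0315
finger_force: 30.0
```

servo_tool(commands=[0, 0, 0.0005, 0, 0, 0, 0.02, 0, 0, 0.001, 0, 0, 0, 0.02, 0, 0, 0.001, 0, 0, 0, 0.045, 0, 0, 0.001, 0, 0, 0, 0.065, 0, 0, 0.001, 0, 0, 0, 0.065, 0, 0, -0.05, 0, 0, 0, 0.065, 0, 0, -0.11, 0, 0, 0, 0.08, -0.06, 0, -0.16, 0, 0, 0, 0.094, -0.12, 0, -0.17, 0, 0, 0, 0.094, -0.18, 0, -0.17, 0, 0, 0, 0.094])

```text
time: 58.58
tool_pos: [0.4113, 0.0058, 0.2692]
ee_rot: [3.137, 0.001, 1.572]
wrist_force: [1.3, -0.6, -0.0]
width: 0.0935
finger_force: 0.0
```

servo_tool(commands=[-0.06, 0, 0, 0, 0, 0, 0.094, -0.12, 0, 0, 0, 0, 0, 0.094, -0.18, 0, 0, 0, 0, 0, 0.094, -0.2, 0, 0, 0, 0, 0, 0.094, -0.2, 0, 0, 0, 0, 0, 0.094])

```text
time: 59.2
tool_pos: [0.4104, -0.1939, 0.2666]
ee_rot: [-3.141, -0.001, 1.568]
wrist_force: [-0.1, 0.2, -0.9]
width: 0.094
finger_force: 0.0
```

```bash
python3 look.py .03 | grep -v single; python3 - <<'E'
from h import *
S=[snapshot("scene"),snapshot("top")]
a=cv2.resize(S[0]["img"][100:300,220:440],(440,400));b=cv2.resize(S[1]["img"][130:270,170:350],(360,280))
o=np.zeros((400,800,3),np.uint8);o[:,:440]=a;o[:280,440:]=b;cv2.imwrite("pics/f.png",o)
E
python3 lever.py
```

```text
59.3 [ 0.4107 -0.1922  0.267 ]
z 0.03 [0.406  0.1768] [103. 109. 117.] 0.56 [ 0.3 -1.3  0.   1.4  1.  -0.7 -0.7  1.4]
z 0.03 [ 0.3329 -0.5686] [69. 29. 57.] 0.97 [-0.1 -2.2  1.1 -1.1  2.  -1.8  5.3  0.4]
z 0.03 [0.4304 0.3886] [48. 71. 94.] 0.62 [-1.8 -0.4  1.1  0.2  2.8 -0.5 -2.9  0.3]
z 0.03 [0.406  0.1768] [103. 109. 117.] 0.56 [ 0.3 -1.3  0.   1.4  1.  -0.7 -0.7  1.4]
z 0.03 [ 0.3329 -0.5686] [69. 29. 57.] 0.97 [-0.1 -2.2  1.1 -1.1  2.  -1.8  5.3  0.4]
z 0.03 [0.4304 0.3886] [48. 71. 94.] 0.62 [-1.8 -0.4  1.1  0.2  2.8 -0.5 -2.9  0.3]
knob angle [(np.float64(87.75), np.float64(71.0)), (np.float64(89.25), np.float64(39.0))]
green 134.32643076489967 93
green 133.5262332972408 44
```

View pics/f.png

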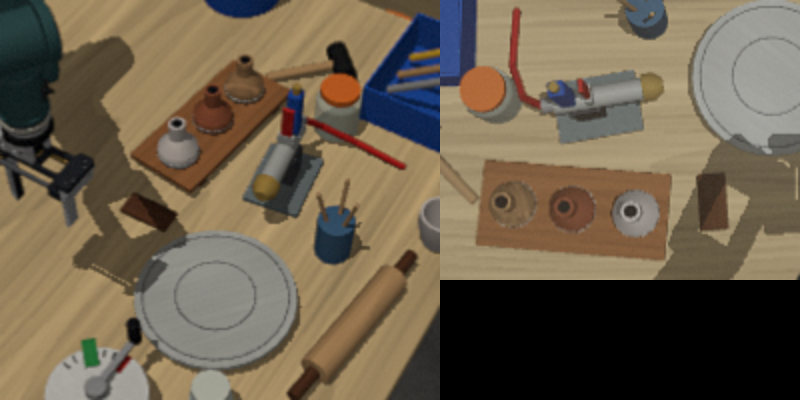

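The picture shows all three vases upright and inside the board's edges, the trigger released, the lever closed on red, and the jars, tub, mallet and wooden rib still in place.

```bash
python3 -c "
from bench import close_job
print(close_job())"
```

```text
the job is handed in; nothing more can be done
None
```

I sprayed the three vases (cork, terracotta and white), closed the air lever on the red mark, stood all three upright on the drying board, and handed the job in at about 59 s. The trigger was judged fully home from finger force and opening, not by eye.

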